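# Look into the tile box under the lamp

## Robot

A 6-joint arm with a two-finger parallel gripper is mounted at the origin on the work surface. World frame = base frame: x ahead of the robot, y to its left, z up, the work surface at z = 0. Lengths are in m, angles in rad, forces in N, time in s.
With the tool pointing down it reaches from about 0.375 to 0.9 m from the base axis. Payload 3.1 kg.
Tool frame: the origin (TCP) lies on the centre line of the jaws, within the pads' length; the fingertips stand 19 mm ahead of it and the grasp point (between the pads) is the TCP; x points along the fingers, y is the direction in which the jaws open and shut, and the axes are right-handed (so a half turn about x gives the same grasp; the last joint's range is limited). The gripper opens to 87 mm and grips with 3 to 60 N. Pads are 19 mm wide; open, the fingers measure 117 mm over their backs; the gripper's body (75 mm by 190 mm) begins 51 mm behind the grasp point.
Start: joints at [1.121, 0.527, 1.433, -0, 1.181, -0.178], TCP at [0.167, 0.602, 0.242] pointing down, gripper open.
Joint ranges: [-3.08, 3.08], [-0.75, 2.2], [0.22, 2.44], [-1.43, 4.57], [0, 2.65], [-2.85, 2.85]. Speed limits (rad/s): [2.79, 2.79, 3.14, 3.14, 3.14, 3.14].

## Interface

Orientations are given as a unit quaternion [w, x, y, z].
In Python, from bench import arm gives the robot as it stands.
- The arm moves only by the tool apply_moves, never from a script. Its argument "targets" is a list of rows, each an object with "slide": the shift along the tool's x, y, z in m, a list of three; "dr": the turn, a rotation vector about the tool's x, y, z in rad, a list of three. In form: [{"slide": [tx, ty, tz], "dr": [ax, ay, az]}, ...]. A call has 1 to 5 rows; each row is the pose to reach, as a shift and turn from the pose commanded when the call began, along the tool's axes at that moment; what a row does not reach only later rows make up. A row lasts 1/8 s, in which the tool goes at most 62.5 mm and 10.7 degrees, less where a joint would pass 70% of its speed; a pose out of reach is approached as far as the arm can. A call with a gripper value outside its range is refused whole. "gripper" is the closure, from -1 (fully open) to 1 (shut), set as the call begins (left out, the last holds). The fingers move at their own pace and stop on an object; "squeeze" is the grip in N (left out, the last holds). Time passes only in rows, so rows that repeat a pose let the fingers close. It gives the time, the measured TCP pose, the force and the opening at its end, in the units of the state.
- arm.read_state(): the state, without advancing time (a new reading comes with each control period).
- arm.read_camera(name): name is "scene" or "top" or "wrist"; returns a dict with "frame" (400x640x3 uint8, red, green, blue), "camera_matrix" (3x3 intrinsics, pixels), "D" ([k1, k2, p1, p2, k3] as OpenCV has them; the pictures are not rectified), "rvec" (rotation vector, rad) and "tvec" (3), from world to camera coordinates, as OpenCV has them. Camera axes: x right, y down, z forward; pixel columns grow to the right and rows downward; lengths in m; the calibration is good to about 2 mm. A picture is of the moment at which its call begins. There is no depth.
- arm.hand_in(): hands the job in, once; it reports no verdict.
The state is a dict: "t": time; "qpos": joint angles; "qd": joint speeds; "joint_efforts": joint torques, N m; "position": TCP position; "tool_rot": TCP orientation; "ft_force": force on the tool from outside, world axes, zero at the start; "wrist_torque": the same for the moment, N m; "finger_gap": finger opening in m.
Only numpy, scipy, OpenCV 4.12 (cv2) and the standard library are available. Lean on these libraries where they do the work, as an engineer would, in place of code of your own. Each camera call takes 0.05 s, during which the arm holds its last target. There are 200 camera calls.

## Task

First press the button of the desk lamp fully in to give light, then press down the lever on the front of the wooden tile box until its lid stands fully open, keep it open for about two seconds so that the tiles inside can be compared with the pair on the mat, and ease the lever up again so that the lid comes down fully shut without slamming. Use the fingertips only: pinch and lift nothing, move the lid by its lever and never touch the lid itself, and leave everything else standing where it is.

Things in the scene. Friction and masses are not known exactly. Their poses are not given: they have to be found in the camera images.
- tile_box: Wooden box, 160 deep (x) x 200 wide (y) x 120 mm high without its lid, fixed to the shelf. Origin at the centre of its underside; own -x points out of the front, where a steel lever comes out of a dark slot in the middle; z up. It stands left or right of the lamp, turned up to about 0.35 rad.
- lever_pad (a point): Centre of the top face of the lever's press pad, a steel plate 64 wide (box y) x 40 deep x 8 mm, 80 mm in front of the box front. Rides with the lever: about 77 mm above the shelf at rest, 31 mm fully pressed, moving under 6 mm sideways; outer end slopes up 0.2 rad at rest, down 0.2 rad when pressed. Pressing takes 4 to 8 N (the lid's weight, no spring or latch): let go and the lid falls shut.
- lever (a joint): Angle of the lever, rad: 0 at rest (lid shut), 0.42 fully pressed. Pivot inside the box 50 mm above the shelf, 108 mm behind the pad in box x (28 mm inside the front face). The lid angle is 2.75 times this angle.
- lid (a joint): Angle of the lid, rad: 0 shut, 1.155 fully open; its hinge is along the rear (+x) top edge of the box, so its front edge rises and swings away from the lever. A closing speed above 2.5 rad/s is a slam (the pad then rises at about 0.1 m/s); dropped from more than about 0.05 rad it slams.
- lid_panel: The lid, a wooden board 164 x 204 x 10 mm over the box. Origin on the hinge at the rear top edge, board toward its own -x. Not to be touched.
- lamp: Desk lamp, fixed: flat base 220 deep (x) x 110 wide (y) x 22 mm high, a round post of 18 mm diameter 70 mm behind the base's centre (own +x), carrying a 300 mm light bar across (along own y) from 305 to 325 mm above the shelf. Origin at the centre of the base's underside; own -x points out of the front, where the button is.
- lamp_button_top (a point): Centre of the top of the lamp's round push button (30 mm diameter), on the base 70 mm in front of its centre, 140 mm in front of the post. Rides with the button. Pressed straight down.
- lamp_button (a joint): Travel of the lamp's button, m: 0 out, 0.006 fully in (5 N, springs back).
- jar: Bystander: clear glass jar with steel cap, 60 diameter x 85 mm high, loose. Origin under its centre.
- test_cone: Bystander: ceramic test cone, 38 mm foot, 68 mm high, loose. Origin under its centre.
- tea_cup: Bystander: cup, 72 diameter x 75 mm high, loose. Origin under its centre.
- tong: Bystander: stainless tong lying flat, 210 x 54 x 10 mm, loose. Origin under its middle, long axis x.
- glaze_brush: Bystander: brush about 180 mm long, lying flat along its x, loose. Origin under its middle region.
- tile_a: Bystander: square tile 70 x 70 x 8 mm lying loose on the bamboo mat tray at the back. Origin under its centre.
- tile_b: Bystander: the other tile of the pair, same size, on the same tray.

How it is judged:
On the way, in this order (a step that is already met when the one before it is completed fails the run):
1. the lamp's button is pressed in (value of joint lamp_button above 0.004 m), for 0.1 s.
2. the lid is fully open and kept so for at least 1.5 s (value of joint lid above 1 rad), for 1.5 s.
3. the lid is shut again (value of joint lid below 0.03 rad), for 0.2 s.
At the end, for the whole second after the job is handed in: The lid is fully shut (below 0.03 rad) and still, lever and lamp button are back at rest, and every loose thing is within 15 mm of where it stood (value of joint lid below 0.03 rad and value of joint lever below 0.02 rad and value of joint lamp_button below 0.002 m and velocity of joint lid between -0.05 and 0.05 rad/s and distance of each of jar, test_cone, tea_cup, tong, glaze_brush, tile_a, tile_b from where it was at the start of the episode below 0.015 m); the robot touches nothing.
It fails at once if the lid slams or falls (closing faster than 2.5 rad/s) (velocity of joint lid below -2.5 rad/s).
It fails at once if the robot touches the lid itself (contact force between any of the fingers, the arm and lid_panel above 1 N).
It fails at once if a bystander is lifted, carried or pushed more than 15 mm (distance of any of jar, test_cone, tea_cup, tong, glaze_brush, tile_a, tile_b from where it was at the start of the episode above 0.015 m).
It also fails if it takes over 58 s, if anything falls off the work surface, if the arm or the gripper's body presses on something with over 40 N, if the wrist force passes 120 N, or if a joint passes its speed limit or range.

## Working session

There is one attempt and no reset: what is moved stays moved. The work goes in short steps, Python scripts to look and compute and a tool call to move; the robot and the scene stay as the last step left them, time stands still between calls to the robot, and variables do not carry over. Pictures are saved under pics/ and viewed, about 8 in all and at most 12, crops included, and the job is handed in when it is done.

Besides the shell and the picture viewer there is one more tool, called after "Request:" by a JSON object that holds its "method" and its "body", one argument or row to a line. apply_moves: Moves the arm, as the interface text tells. Its arguments: {"type":"object","properties":{"targets":{"type":"array","items":{"type":"object","properties":{"slide":{"type":"array","items":{"type":"number"}},"dr":{"type":"array","items":{"type":"number"}}}}},"gripper":{"type":"number"},"squeeze":{"type":"number"}},"required":["targets"]}

```bash
mkdir -p pics; ls; cat > h.py <<'E'
import numpy as np,cv2
from scipy.spatial.transform import Rotation as R
from bench import arm
def ray(c,uv):
    K=np.array(c["camera_matrix"]);D=np.array(c["D"])
    n=cv2.undistortPoints(np.array(uv,float).reshape(-1,1,2),K,D).reshape(-1,2)
    M=cv2.Rodrigues(np.array(c["rvec"],float))[0];t=np.array(c["tvec"],float).ravel()
    return -M.T@t,(np.c_[n,np.ones(len(n))]@M)
def onz(c,uv,z):
    o,d=ray(c,uv); return o+d*((z-o[2])/d[:,2])[:,None]
def proj(c,P):
    return cv2.projectPoints(np.array(P,float).reshape(-1,3),np.array(c["rvec"],float),np.array(c["tvec"],float),np.array(c["camera_matrix"]),np.array(c["D"]))[0].reshape(-1,2)
def tri(c1,a,c2,b):
    o1,d1=ray(c1,a);o2,d2=ray(c2,b);d1=d1[0];d2=d2[0]
    s=np.linalg.lstsq(np.c_[d1,-d2],o2-o1,rcond=None)[0]
    p,q=o1+s[0]*d1,o2+s[1]*d2
    return (p+q)/2,np.linalg.norm(p-q)
def snap(name,f):
    c=arm.read_camera(name);cv2.imwrite("pics/"+f+".png",np.array(c["frame"])[:,:,::-1])
    import pickle;pickle.dump(c,open(f"pics/{f}.pkl","wb"));return c
def load(f):
    import pickle;return pickle.load(open(f"pics/{f}.pkl","rb"))
E
python3 - <<'E'
from h import *
for n in("scene","top","wrist"):
    c=snap(n,n+"0"); print(n,ray(c,[[320,200]]))
print(arm.read_state())
E
```

```text
pics
scene (array([ 0.97362007, -0.48843865,  0.91695825]), array([[-0.36548549,  0.48634596, -0.79374047]]))
top (array([0.49311295, 0.00379459, 1.6407066 ]), array([[ 0.07103313,  0.00655989, -0.9974845 ]]))
wrist (array([0.09311509, 0.62298803, 0.38484132]), array([[ 0.26443378, -0.08380311, -0.96080457]]))
{'t': 0.15, 'qpos': array([ 1.12150912e+00,  5.28263886e-01,  1.43360820e+00, -8.64059666e-06,
        1.18138771e+00, -1.78496790e-01]), 'qd': array([ 0.00187269, -0.00223269, -0.00284232, -0.00139877, -0.00353869,
       -0.00062598]), 'joint_efforts': array([ 5.19093992e-04, -4.40431416e+01, -1.76841635e+01,  6.33392972e-02,
        5.52390015e-02, -8.52065341e-05]), 'position': array([0.16692217, 0.60174951, 0.24078941]), 'tool_rot': array([ 0.70045599,  0.09488394,  0.7008146 , -0.09600694]), 'ft_force': array([-0.79613507,  0.8528636 , -0.83940628]), 'wrist_torque': array([ 0.01868388,  0.01743105, -0.01514694]), 'finger_gap': 0.08696166204626117}
```

View pics/top0.png

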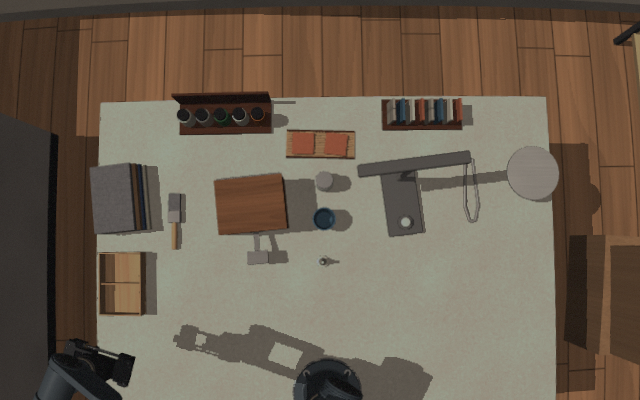

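View pics/scene0.png

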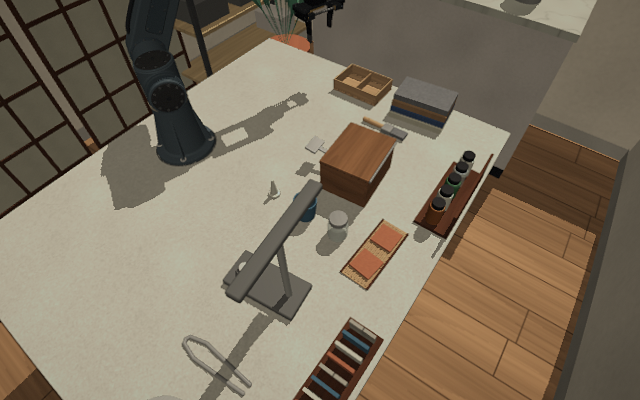

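Top view (up = +x, left = +y): the box lid spans (215–287, 175–235). The pad is near (262,257) with its shadow, the lamp button at (405,222), the cup at (324,218), the cone at (324,261) and the jar at (324,181). Next I'll zoom in on the box, lever and lamp and measure them.

```bash
python3 - <<'E'
from h import *
c=load("top0");im=cv2.imread("pics/top0.png");hsv=cv2.cvtColor(im,cv2.COLOR_BGR2HSV)
# lid
m=cv2.inRange(hsv,(0,90,40),(20,255,200));m[:172]=0;m[242:]=0;m[:,:205]=0;m[:,295:]=0
k=max(cv2.findContours(m,0,2)[0],key=cv2.contourArea);r=cv2.minAreaRect(k);b=cv2.boxPoints(r)
P=onz(c,b,.13);print("lid",b.round(1).tolist(),P.round(3).tolist(),P.mean(0),[np.linalg.norm(P[i]-P[i-1]).round(3) for i in range(4)])
# button
s=im[205:240,385:425].max(2);mb=(s>130).astype(np.uint8)
for k in cv2.findContours(mb,0,2)[0]:
    if cv2.contourArea(k)>20:
        (u,v),rad=cv2.minEnclosingCircle(k);print("bright",u+385,v+205,rad,onz(c,[[u+385,v+205]],.03))
g=np.hstack([cv2.resize(im[170:275,205:345],None,fx=4,fy=4,interpolation=2),cv2.resize(im[140:245,350:410+15],None,fx=4,fy=4,interpolation=2)])
g=cv2.resize(g,(800,int(g.shape[0]*800/g.shape[1])))
cv2.imwrite("pics/z1.png",g);print(g.shape)
E
```

```text
lid [[213.0, 180.10000610351562], [281.29998779296875, 173.0], [286.8999938964844, 228.10000610351562], [218.60000610351562, 235.10000610351562]] [[0.664, 0.332, 0.13], [0.682, 0.127, 0.13], [0.519, 0.112, 0.13], [0.501, 0.314, 0.13]] [0.59162184 0.22130717 0.13      ] [np.float64(0.165), np.float64(0.205), np.float64(0.164), np.float64(0.203)]
bright 405.125 221.5 4.155292510986328 [[ 0.53653547 -0.25208055  0.03      ]]
bright 404.5 228.5 22.1473331451416 [[ 0.51460617 -0.24959622  0.03      ]]
(390, 800, 3)
```

View pics/z1.png

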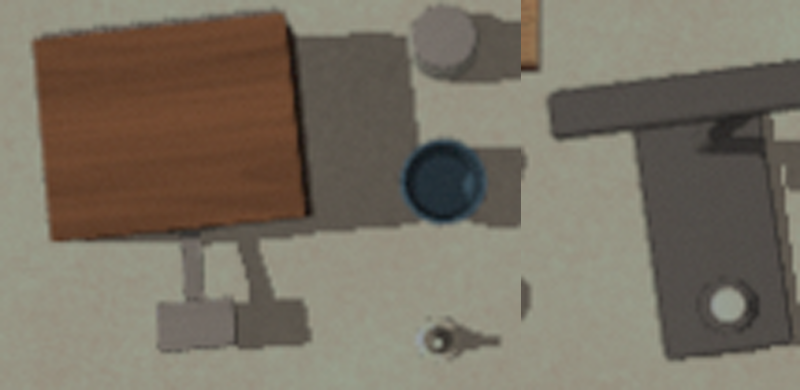

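Zoomed: the pad is at zoom (158–235, 300–350), which is (257.7, 257.4) in the top picture. The bright button is at (405,221.5). The lid measures 164×204 at z=0.13, which matches the sizes given.

```bash
cat >> h.py <<'E'
def go(p,yaw):
    """slide/dr to bring the TCP to p, tool down, tool y along world dir yaw+90deg (or its opposite)"""
    s=arm.read_state();T=R.from_quat(s["tool_rot"],scalar_first=True).as_matrix()
    y=np.array([-np.sin(yaw),np.cos(yaw),0]); y=y if y@T[:,1]>0 else -y
    x=np.array([0,0,-1.]);G=np.c_[x,y,np.cross(x,y)]
    print("t",round(s["t"],2),"pos",s["position"].round(4),"slide",(T.T@(np.array(p)-s["position"])).round(4),"dr",R.from_matrix(T.T@G).as_rotvec().round(3),"F",s["ft_force"].round(1))
E
python3 - <<'E'
from h import *
c=load("top0");s=load("scene0")
print("pad obs",onz(c,[[257.7,257.4]],.077))
pad=[0.4323,0.2061,.077];print("pred px",proj(c,pad),proj(s,pad),"button in scene",proj(s,[.5365,-.252,.03]))
print("lamp", onz(c,[[324,261],[324,218],[324,181]],.07))
T=R.from_quat(arm.read_state()["tool_rot"],scalar_first=True).as_matrix();print(T.round(2))
im=cv2.imread("pics/scene0.png")[125:165,295:345].max(2)
for k in cv2.findContours((im>175).astype(np.uint8),0,2)[0]:
    if cv2.contourArea(k)>10: print(cv2.boundingRect(k),cv2.minAreaRect(k))
go([.40,.2,.24],.095)
E
```

```text
pad obs [[0.43217257 0.20551519 0.077     ]]
pred px [[257.50807339 257.3596238 ]] [[314.05654886 143.33747451]] button in scene [[244.58776807 268.89314312]]
lamp [[0.41879805 0.00432804 0.07      ]
 [0.54966417 0.00260272 0.07      ]
 [0.66332684 0.00109099 0.07      ]]
[[-0.    0.27  0.96]
 [-0.    0.96 -0.27]
 [-1.   -0.   -0.  ]]
(0, 0, 50, 40) ((24.5, 19.5), (39.0, 49.0), 90.0)
t 0.15 pos [0.1669 0.6017 0.2408] slide [ 0.0012 -0.3248  0.332 ] dr [-0.366 -0.001  0.002] F [-0.8  0.9 -0.8]
```

The pad from the box pose, (0.432, 0.206), and the pad seen directly, (0.432, 0.2055), agree. Closing the fingers and setting out.

Request:
{"method": "apply_moves", "body": {
  "targets": [
    {"slide":[0,-0.325,0.332],"dr":[-0.366,0,0]},
    {"slide":[0,-0.325,0.332],"dr":[-0.366,0,0]},
    {"slide":[0,-0.325,0.332],"dr":[-0.366,0,0]},
    {"slide":[0,-0.325,0.332],"dr":[-0.366,0,0]},
    {"slide":[0,-0.325,0.332],"dr":[-0.366,0,0]}
  ],
  "gripper": 1,
  "squeeze": 10
}}

```text
t: 0.78
position: [0.3237, 0.3318, 0.2416]
tool_rot: [0.706, -0.034, 0.706, 0.034]
ft_force: [0.8, -0.1, 0.4]
finger_gap: 0.0449
```

```bash
python3 -c "
from h import *
go([.48,-.25,.2],.095)"
```

```text
t 0.78 pos [0.3237 0.3318 0.2416] slide [ 0.0416 -0.5941  0.1   ] dr [ 0.001  0.    -0.   ] F [ 0.8 -0.1  0.4]
```

Request:
{"method": "apply_moves", "body": {
  "targets": [
    {"slide":[0,-0.594,0.1],"dr":[0,0,0]},
    {"slide":[0,-0.594,0.1],"dr":[0,0,0]},
    {"slide":[0,-0.594,0.1],"dr":[0,0,0]},
    {"slide":[0,-0.594,0.1],"dr":[0,0,0]},
    {"slide":[0,-0.594,0.1],"dr":[0,0,0]}
  ]
}}

```text
t: 1.4
position: [0.4042, 0.0297, 0.2417]
tool_rot: [0.707, -0.034, 0.706, 0.034]
ft_force: [2.0, 0.6, -0.4]
finger_gap: 0.0015
```

Request:
{"method": "apply_moves", "body": {
  "targets": [
    {"slide":[0.02,-0.28,0.06],"dr":[0,0,0]},
    {"slide":[0.04,-0.28,0.06],"dr":[0,0,0]},
    {"slide":[0.06,-0.28,0.06],"dr":[0,0,0]},
    {"slide":[0.06,-0.28,0.06],"dr":[0,0,0]},
    {"slide":[0.06,-0.28,0.06],"dr":[0,0,0]}
  ]
}}

```text
t: 2.02
position: [0.4906, -0.2442, 0.1805]
tool_rot: [0.706, -0.033, 0.706, 0.033]
ft_force: [0.0, 0.1, 0.5]
finger_gap: 0.0009
```

```bash
python3 -c "
from h import *
go([.5365,-.252,.10],.095)
c=snap('wrist','w1');print(proj(c,[.5365,-.252,.03]))"
```

```text
t 2.02 pos [ 0.4906 -0.2442  0.1805] slide [ 0.0805 -0.0121  0.045 ] dr [-0.002  0.     0.   ] F [0.  0.1 0.5]
[[309.02113752 237.6184616 ]]
```

View pics/w1.png

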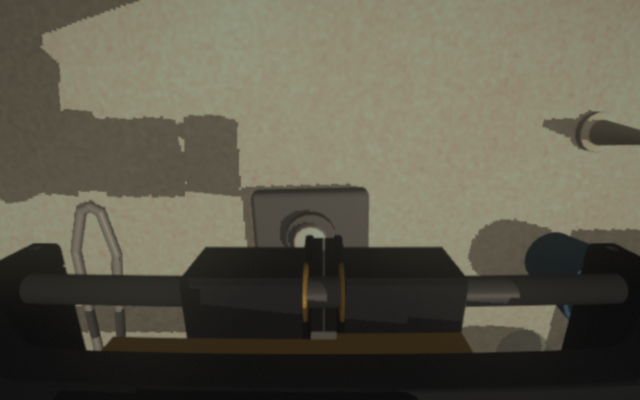

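The wrist view shows the button at about (309,237), exactly where the prediction puts it. I'll go above it and descend.

Request:
{"method": "apply_moves", "body": {
  "targets": [
    {"slide":[0.02,-0.012,0.045],"dr":[0,0,0]},
    {"slide":[0.06,-0.012,0.045],"dr":[0,0,0]},
    {"slide":[0.081,-0.012,0.045],"dr":[0,0,0]},
    {"slide":[0.081,-0.012,0.045],"dr":[0,0,0]},
    {"slide":[0.081,-0.012,0.045],"dr":[0,0,0]}
  ]
}}

```text
t: 2.7
position: [0.5366, -0.2492, 0.1013]
tool_rot: [0.707, -0.034, 0.706, 0.033]
ft_force: [-0.2, 0.7, 0.6]
finger_gap: 0.0008
```

Request:
{"method": "apply_moves", "body": {
  "targets": [
    {"slide":[0.025,0,0],"dr":[0,0,0]},
    {"slide":[0.038,0,0],"dr":[0,0,0]},
    {"slide":[0.042,0,0],"dr":[0,0,0]},
    {"slide":[0.046,0,0],"dr":[0,0,0]},
    {"slide":[0.048,0,0],"dr":[0,0,0]}
  ]
}}

```text
t: 3.32
position: [0.5365, -0.2491, 0.0569]
tool_rot: [0.707, -0.034, 0.706, 0.033]
ft_force: [-6.0, 4.0, 34.6]
finger_gap: -0.0
```

Request:
{"method": "apply_moves", "body": {
  "targets": [
    {"slide":[-0.002,0,0],"dr":[0,0,0]},
    {"slide":[-0.002,0,0],"dr":[0,0,0]}
  ]
}}

```text
t: 3.58
position: [0.5364, -0.2491, 0.0573]
tool_rot: [0.707, -0.034, 0.706, 0.033]
ft_force: [-2.5, 1.7, 13.4]
finger_gap: 0.0005
```

```bash
python3 - <<'E'
from h import *
s=snap("scene","s2");snap("wrist","w2");snap("top","t2");print(arm.read_state()["ft_force"],arm.read_state()["position"])
print(proj(s,[.5365,-.252,.035]))
a=cv2.imread("pics/scene0.png")[235:295,205:285];b=cv2.imread("pics/s2.png")[235:295,205:285];d=cv2.imread("pics/w1.png")[180:255,250:370]
f=lambda x:cv2.resize(x,(400,300),interpolation=2)
cv2.imwrite("pics/z2.png",np.vstack([np.hstack([f(a),f(b)]),np.hstack([f(d),f(cv2.imread("pics/w2.png")[200:350,220:420])])]))
E
```

```text
[-3.00286674  1.5955161  12.28768986] [ 0.53639113 -0.24908673  0.05725578]
[[244.25243733 268.04341107]]
```

View pics/z2.png

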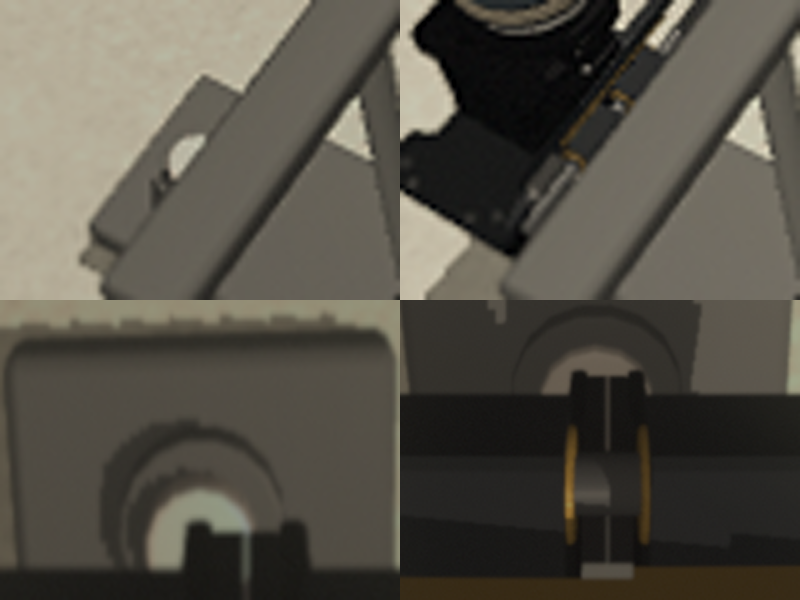

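The crops show a raised collar around the button, with the fingertips over its bright cap. I'll lift 1.5 mm at a time and read the force, to confirm that the button itself moved.

Request:
{"method": "apply_moves", "body": {
  "targets": [
    {"slide":[-0.0015,0,0],"dr":[0,0,0]},
    {"slide":[-0.0015,0,0],"dr":[0,0,0]}
  ]
}}

```text
t: 3.98
position: [0.5364, -0.2491, 0.0574]
tool_rot: [0.707, -0.034, 0.706, 0.033]
ft_force: [-0.8, 0.5, 4.7]
finger_gap: 0.0006
```

Request:
{"method": "apply_moves", "body": {
  "targets": [
    {"slide":[-0.0015,0,0],"dr":[0,0,0]},
    {"slide":[-0.0015,0,0],"dr":[0,0,0]}
  ]
}}

```text
t: 4.22
position: [0.5363, -0.2491, 0.058]
tool_rot: [0.706, -0.034, 0.706, 0.034]
ft_force: [-0.0, 1.0, 4.7]
finger_gap: -0.0002
```

Request:
{"method": "apply_moves", "body": {
  "targets": [
    {"slide":[-0.0015,0,0],"dr":[0,0,0]},
    {"slide":[-0.0015,0,0],"dr":[0,0,0]}
  ]
}}

```text
t: 4.47
position: [0.5364, -0.2491, 0.0591]
tool_rot: [0.706, -0.034, 0.706, 0.034]
ft_force: [-0.1, -0.3, 5.2]
finger_gap: 0.0004
```

Request:
{"method": "apply_moves", "body": {
  "targets": [
    {"slide":[-0.0015,0,0],"dr":[0,0,0]},
    {"slide":[-0.0015,0,0],"dr":[0,0,0]}
  ]
}}

```text
t: 4.72
position: [0.5363, -0.2491, 0.0606]
tool_rot: [0.706, -0.034, 0.706, 0.034]
ft_force: [-0.5, 0.3, 3.1]
finger_gap: 0.0003
```

Request:
{"method": "apply_moves", "body": {
  "targets": [
    {"slide":[-0.0015,0,0],"dr":[0,0,0]},
    {"slide":[-0.0015,0,0],"dr":[0,0,0]}
  ]
}}

```text
t: 4.97
position: [0.5363, -0.2491, 0.0621]
tool_rot: [0.706, -0.034, 0.706, 0.034]
ft_force: [0.5, -0.1, 1.9]
finger_gap: 0.0003
```

Request:
{"method": "apply_moves", "body": {
  "targets": [
    {"slide":[-0.003,0,0],"dr":[0,0,0]},
    {"slide":[-0.003,0,0],"dr":[0,0,0]}
  ]
}}

```text
t: 5.22
position: [0.5359, -0.2488, 0.0649]
tool_rot: [0.706, -0.034, 0.707, 0.034]
ft_force: [-0.8, 0.2, -0.4]
finger_gap: 0.0003
```

The force fades from 5 N to 0 over about 6 mm, so the button was fully pressed and has sprung back. Now to the lever.

Request:
{"method": "apply_moves", "body": {
  "targets": [
    {"slide":[-0.06,0,-0.01],"dr":[0,0,0]},
    {"slide":[-0.12,0.02,-0.04],"dr":[0,0,0]},
    {"slide":[-0.14,0.08,-0.07],"dr":[0,0,0]},
    {"slide":[-0.14,0.14,-0.1],"dr":[0,0,0]},
    {"slide":[-0.14,0.2,-0.12],"dr":[0,0,0]}
  ]
}}

```text
t: 5.85
position: [0.4036, -0.0755, 0.2052]
tool_rot: [0.707, -0.033, 0.706, 0.033]
ft_force: [1.3, 0.7, -0.2]
finger_gap: 0.0006
```

```bash
python3 -c "
from h import *
go([.432,.2055,.2],.095)"
```

```text
t 5.85 pos [ 0.4036 -0.0755  0.2052] slide [0.0052 0.2771 0.0545] dr [-0.001  0.001  0.   ] F [ 1.3  0.7 -0.2]
```

Request:
{"method": "apply_moves", "body": {
  "targets": [
    {"slide":[0,0.06,0.02],"dr":[0,0,0]},
    {"slide":[0,0.12,0.03],"dr":[0,0,0]},
    {"slide":[0,0.18,0.045],"dr":[0,0,0]},
    {"slide":[0,0.24,0.05],"dr":[0,0,0]},
    {"slide":[0,0.272,0.054],"dr":[0,0,0]}
  ]
}}

```text
t: 6.48
position: [0.4321, 0.2017, 0.2047]
tool_rot: [0.706, -0.035, 0.707, 0.035]
ft_force: [0.4, -0.4, -0.2]
finger_gap: 0.0003
```

Request:
{"method": "apply_moves", "body": {
  "targets": [
    {"slide":[0.02,0,0],"dr":[0,0,0]},
    {"slide":[0.05,0,0],"dr":[0,0,0]},
    {"slide":[0.05,0,0],"dr":[0,0,0]}
  ]
}}

```text
t: 6.85
position: [0.431, 0.1988, 0.1532]
tool_rot: [0.704, -0.034, 0.708, 0.033]
ft_force: [-0.3, 0.0, 0.1]
finger_gap: 0.0001
```

```bash
python3 -c "
from h import *
go([.432,.2055,.11],.095)
c=snap('wrist','w3');print(proj(c,[.432,.2055,.077]))"
```

```text
t 6.85 pos [0.431  0.1988 0.1532] slide [0.0432 0.0066 0.0019] dr [ 0.001 -0.006  0.001] F [-0.3  0.   0.1]
[[331.53588838 221.04876451]]
```

View pics/w3.png

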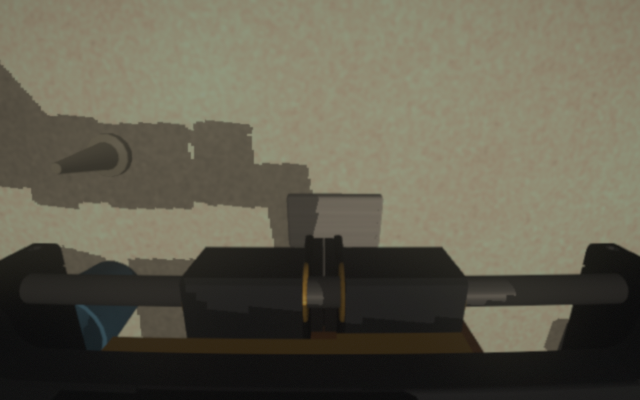

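The pad spans u 288–382 (centre about 335) against a predicted 331.5, so it is about 2 mm further left in y. The outer edge is at v=194. I'll correct and go down onto it.

Request:
{"method": "apply_moves", "body": {
  "targets": [
    {"slide":[0.02,0.008,0.002],"dr":[0,0,0]},
    {"slide":[0.04,0.008,0.002],"dr":[0,0,0]},
    {"slide":[0.05,0.008,0.002],"dr":[0,0,0]},
    {"slide":[0.053,0.008,0.002],"dr":[0,0,0]},
    {"slide":[0.055,0.008,0.002],"dr":[0,0,0]}
  ]
}}

```text
t: 7.52
position: [0.4348, 0.2072, 0.1004]
tool_rot: [0.707, -0.033, 0.706, 0.034]
ft_force: [-0.5, 0.2, 0.1]
finger_gap: 0.0003
```

Request:
{"method": "apply_moves", "body": {
  "targets": [
    {"slide":[0.003,0,0],"dr":[0,0,0]},
    {"slide":[0.006,0,0],"dr":[0,0,0]},
    {"slide":[0.009,0,0],"dr":[0,0,0]},
    {"slide":[0.012,0,0],"dr":[0,0,0]}
  ]
}}

```text
t: 8.02
position: [0.433, 0.2071, 0.0881]
tool_rot: [0.705, -0.034, 0.707, 0.034]
ft_force: [-1.9, -0.4, 5.6]
finger_gap: 0.0004
```

Request:
{"method": "apply_moves", "body": {
  "targets": [
    {"slide":[0.005,0,0],"dr":[0,0,0]},
    {"slide":[0.01,0,0],"dr":[0,0,0]},
    {"slide":[0.015,0,0],"dr":[0,0,0]},
    {"slide":[0.02,0,0],"dr":[0,0,0]},
    {"slide":[0.024,0,0],"dr":[0,0,0]}
  ]
}}

```text
t: 8.65
position: [0.4329, 0.207, 0.0636]
tool_rot: [0.705, -0.034, 0.707, 0.034]
ft_force: [-3.7, 0.3, 3.1]
finger_gap: 0.0002
```

Request:
{"method": "apply_moves", "body": {
  "targets": [
    {"slide":[0.004,0,0],"dr":[0,0,0]},
    {"slide":[0.007,0,0],"dr":[0,0,0]},
    {"slide":[0.009,0,0],"dr":[0,0,0]},
    {"slide":[0.011,0,0],"dr":[0,0,0]}
  ]
}}

```text
t: 9.15
position: [0.4351, 0.2073, 0.0528]
tool_rot: [0.707, -0.034, 0.706, 0.034]
ft_force: [-1.5, -0.4, 5.4]
finger_gap: 0.0003
```

Request:
{"method": "apply_moves", "body": {
  "targets": [
    {"slide":[0.001,0,0],"dr":[0,0,0]},
    {"slide":[0.002,0,0],"dr":[0,0,0]},
    {"slide":[0.002,0,0],"dr":[0,0,0]}
  ]
}}

```text
t: 9.52
position: [0.4351, 0.2073, 0.0524]
tool_rot: [0.707, -0.034, 0.705, 0.034]
ft_force: [-3.9, -0.7, 15.9]
finger_gap: 0.0004
```

```bash
python3 - <<'E'
from h import *
s=snap("scene","s4");c=snap("top","t4");st=arm.read_state();print(st["t"],st["ft_force"],st["position"])
cv2.imwrite("pics/z4.png",np.hstack([cv2.resize(s["frame"][70:230,250:430,::-1],(420,373)),cv2.resize(c["frame"][140:280,195:330,::-1],(360,373))]))
E
```

```text
9.625 [-3.83234899 -1.17575702 15.32737045] [0.4350817  0.20730516 0.05240933]
```

View pics/z4.png

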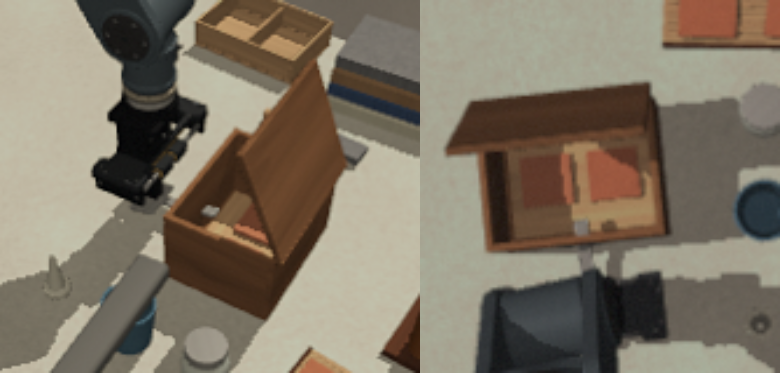

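The lid stands open at its stop (the force rose to 16 N), with the tiles visible inside and the arm clear of the lid. I'll hold it there.

Request:
{"method": "apply_moves", "body": {
  "targets": [
    {"slide":[0,0,0],"dr":[0,0,0]},
    {"slide":[0,0,0],"dr":[0,0,0]},
    {"slide":[0,0,0],"dr":[0,0,0]},
    {"slide":[0,0,0],"dr":[0,0,0]},
    {"slide":[0,0,0],"dr":[0,0,0]}
  ]
}}

```text
t: 10.25
position: [0.435, 0.2073, 0.0524]
tool_rot: [0.707, -0.034, 0.705, 0.034]
ft_force: [-2.9, -1.1, 16.5]
finger_gap: 0.0006
```

Request:
{"method": "apply_moves", "body": {
  "targets": [
    {"slide":[0,0,0],"dr":[0,0,0]},
    {"slide":[0,0,0],"dr":[0,0,0]},
    {"slide":[0,0,0],"dr":[0,0,0]},
    {"slide":[0,0,0],"dr":[0,0,0]},
    {"slide":[0,0,0],"dr":[0,0,0]}
  ]
}}

```text
t: 10.88
position: [0.4351, 0.2073, 0.0524]
tool_rot: [0.707, -0.034, 0.705, 0.034]
ft_force: [-3.6, -0.3, 15.7]
finger_gap: 0.0005
```

Request:
{"method": "apply_moves", "body": {
  "targets": [
    {"slide":[0,0,0],"dr":[0,0,0]},
    {"slide":[0,0,0],"dr":[0,0,0]},
    {"slide":[0,0,0],"dr":[0,0,0]},
    {"slide":[0,0,0],"dr":[0,0,0]},
    {"slide":[0,0,0],"dr":[0,0,0]}
  ]
}}

```text
t: 11.5
position: [0.4351, 0.2073, 0.0524]
tool_rot: [0.707, -0.034, 0.705, 0.034]
ft_force: [-5.2, -0.8, 15.9]
finger_gap: 0.0006
```

Request:
{"method": "apply_moves", "body": {
  "targets": [
    {"slide":[0,0,0],"dr":[0,0,0]},
    {"slide":[-0.003,0,0],"dr":[0,0,0]},
    {"slide":[-0.006,0,0],"dr":[0,0,0]},
    {"slide":[-0.009,0,0],"dr":[0,0,0]},
    {"slide":[-0.012,0,0],"dr":[0,0,0]}
  ]
}}

```text
t: 12.12
position: [0.4348, 0.2074, 0.063]
tool_rot: [0.707, -0.034, 0.706, 0.034]
ft_force: [0.5, 1.0, 2.0]
finger_gap: 0.0003
```

Request:
{"method": "apply_moves", "body": {
  "targets": [
    {"slide":[-0.003,0,0],"dr":[0,0,0]},
    {"slide":[-0.006,0,0],"dr":[0,0,0]},
    {"slide":[-0.009,0,0],"dr":[0,0,0]},
    {"slide":[-0.012,0,0],"dr":[0,0,0]},
    {"slide":[-0.015,0,0],"dr":[0,0,0]}
  ]
}}

```text
t: 12.75
position: [0.4349, 0.2074, 0.0782]
tool_rot: [0.707, -0.034, 0.706, 0.034]
ft_force: [1.9, 0.7, 2.6]
finger_gap: 0.0003
```

Request:
{"method": "apply_moves", "body": {
  "targets": [
    {"slide":[-0.003,0,0],"dr":[0,0,0]},
    {"slide":[-0.006,0,0],"dr":[0,0,0]},
    {"slide":[-0.009,0,0],"dr":[0,0,0]},
    {"slide":[-0.011,0,0],"dr":[0,0,0]},
    {"slide":[-0.013,0,0],"dr":[0,0,0]}
  ]
}}

```text
t: 13.38
position: [0.4346, 0.2072, 0.0911]
tool_rot: [0.707, -0.034, 0.706, 0.034]
ft_force: [3.1, 0.3, 3.2]
finger_gap: 0.0007
```

Request:
{"method": "apply_moves", "body": {
  "targets": [
    {"slide":[-0.001,0,0],"dr":[0,0,0]},
    {"slide":[-0.002,0,0],"dr":[0,0,0]},
    {"slide":[-0.003,0,0],"dr":[0,0,0]},
    {"slide":[-0.004,0,0],"dr":[0,0,0]},
    {"slide":[-0.005,0,0],"dr":[0,0,0]}
  ]
}}

```text
t: 14.0
position: [0.4343, 0.2072, 0.0959]
tool_rot: [0.706, -0.034, 0.706, 0.034]
ft_force: [3.3, 0.5, 3.6]
finger_gap: 0.0002
```

Request:
{"method": "apply_moves", "body": {
  "targets": [
    {"slide":[-0.001,0,0],"dr":[0,0,0]},
    {"slide":[-0.002,0,0],"dr":[0,0,0]},
    {"slide":[-0.003,0,0],"dr":[0,0,0]},
    {"slide":[-0.004,0,0],"dr":[0,0,0]},
    {"slide":[-0.005,0,0],"dr":[0,0,0]}
  ]
}}

```text
t: 14.62
position: [0.4328, 0.207, 0.1004]
tool_rot: [0.705, -0.034, 0.707, 0.034]
ft_force: [-0.5, 0.1, 0.2]
finger_gap: 0.0004
```

The contact faded smoothly to zero. Retreating up and back.

Request:
{"method": "apply_moves", "body": {
  "targets": [
    {"slide":[-0.01,0,0],"dr":[0,0,0]},
    {"slide":[-0.03,0,0],"dr":[0,0,0]},
    {"slide":[-0.06,0,0],"dr":[0,0,0]},
    {"slide":[-0.1,0,0],"dr":[0,0,0]},
    {"slide":[-0.14,0,0],"dr":[0,0,0]}
  ]
}}

```text
t: 15.25
position: [0.4336, 0.2071, 0.2425]
tool_rot: [0.706, -0.034, 0.707, 0.034]
ft_force: [0.9, 0.4, -0.2]
finger_gap: 0.0006
```

Request:
{"method": "apply_moves", "body": {
  "targets": [
    {"slide":[0,0.05,-0.02],"dr":[0,0,0]},
    {"slide":[0,0.1,-0.05],"dr":[0,0,0]},
    {"slide":[0,0.15,-0.07],"dr":[0,0,0]},
    {"slide":[0,0.15,-0.07],"dr":[0,0,0]},
    {"slide":[0,0.15,-0.07],"dr":[0,0,0]}
  ]
}}

```text
t: 15.88
position: [0.3502, 0.3495, 0.2411]
tool_rot: [0.706, -0.034, 0.706, 0.034]
ft_force: [-0.2, 0.5, 0.3]
finger_gap: 0.0006
```

```bash
python3 - <<'E'
from h import *
c=snap("top","t5");st=arm.read_state();print(st["t"],st["ft_force"],st["position"],abs(st["qd"]).max())
a=cv2.imread("pics/top0.png");b=cv2.imread("pics/t5.png");hs=lambda i:cv2.cvtColor(i,cv2.COLOR_BGR2HSV)
m=cv2.inRange(hs(b),(0,90,40),(20,255,200));m[:172]=0;m[242:]=0;m[:,:205]=0;m[:,295:]=0
k=max(cv2.findContours(m,0,2)[0],key=cv2.contourArea);print(cv2.boxPoints(cv2.minAreaRect(k)))
d=cv2.absdiff(a,b).max(2);cv2.imwrite("pics/z5.png",np.hstack([b[90:300,90:490],cv2.cvtColor(cv2.convertScaleAbs(d[90:300,90:490],alpha=3),8)]))
E
```

```text
15.925 [ 0.53016587 -0.75232799 -0.2514299 ] [0.35055971 0.34913348 0.24103727] 0.02199508072249569
[[212.87125 180.2767 ]
 [282.26028 172.9726 ]
 [288.0411  227.89041]
 [218.65207 235.19452]]
```

View pics/z5.png

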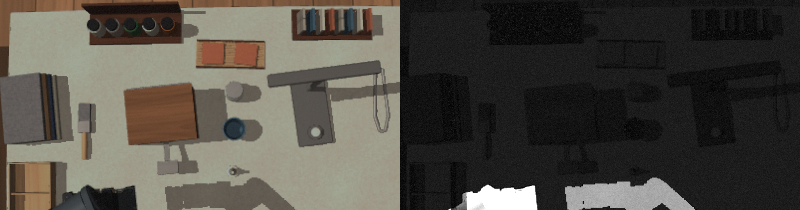

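The lid is back at its starting outline, and the difference picture shows nothing changed except the arm and its shadow. Handing in.

```bash
python3 -c "
from h import *
print(arm.hand_in())"
```

```text
the job is handed in; nothing more can be done
None
```

The job is done and handed in at about 16 s of the 58 s allowed; the hand-in gives no verdict.

- **Lamp button:** I pressed it to its hard stop, peaking at about 35 N with the fingertips. On release the force fell from 5 N to 0 over about 6 mm, which matches the full travel and shows it sprang back.
- **Opening the lid:** I pressed the lever with the closed fingertips until it met its stop, where the force rose to 16 N. The lid was held open for more than 2 s, and pictures from two cameras showed it open with the arm clear of it.
- **Closing the lid:** I eased the lever up at about 24 mm/s, slowing to 8 mm/s at the end. The pad stayed in contact until the force faded to zero, well under the slam speed.
- **Last checks:** The lid outline in the top view is within about 1 pixel (3 mm) of where it started. Comparing the top pictures from before and after showed no change around the box, lamp and loose things except the arm and its shadow. The wrist force is about zero, and the arm stands clear of everything.

One check disagreed slightly: the close wrist view put the pad about 2 mm off the top-view estimate in y. I shifted the press point by that much. I could not read the lid, lever and button joint values directly, so those results rest on forces, positions and pictures.

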